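# Bring the detector platform's adjustable foot to bear and lock it

## Robot

A 7-joint arm with a two-finger parallel gripper is mounted at the origin on the work surface. World frame = base frame: x ahead of the robot, y to its left, z up, the work surface at z = 0. Lengths are in mm, angles in rad, forces in N, time in s.
With the tool pointing down it reaches from about 400 to 900 mm from the base axis. Payload 5.6 kg.
Tool frame: the origin (TCP) lies between the finger pads; the fingertips stand 19 mm ahead of it and the grasp point (between the pads) is the TCP; z points along the fingers, x is the direction in which the jaws open and shut, and the axes are right-handed (so a half turn about z gives the same grasp; the last joint's range is limited). The gripper opens to 92 mm and grips with 3 to 60 N. Pads are 20 mm wide; open, the fingers measure 128 mm over their backs; the gripper's body (75 mm by 189 mm) begins 69 mm behind the grasp point.
Start: joints at [1.138, 0.468, -0.012, 1.603, 0.006, 1.071, -0.056], TCP at [246.963, -601.263, 233.592] pointing down, gripper open.
Joint ranges: [-2.53, 2.53], [-0.31, 2.02], [-1.57, 1.55], [0.28, 2.44], [-1.29, 4.43], [0.15, 1.84], [-2.92, 2.92]. Speed limits (rad/s): [2.57, 2.57, 3.14, 3.14, 3.14, 3.14, 3.14].

## Interface

Orientations are given as a rotation vector (axis times angle).
In Python, from station import read_state, cams, order gives the robot as it stands.
- The arm moves only by the shell command python3 -m inch 'ROWS' [FORCE]. ROWS is JSON, a list of rows, each a list of 7 numbers: the turn, a rotation vector about the world's x, y, z in degrees, then the shift along the world's x, y, z in mm, then the finger opening in mm, from 0 to 91.9. In form: [[ax, ay, az, dx, dy, dz, grip], ...]. A call has 1 to 5 rows; each row is the pose to reach, as a shift and turn from the pose measured when the call began; what a row does not reach only later rows make up. A row lasts 1/12 s, in which the tool goes at most 41.7 mm and 7.16 degrees, less where a joint would pass 70% of its speed; a pose out of reach is approached as far as the arm can. A call with a gripper value outside its range is refused whole. The fingers move at their own pace and stop on an object; FORCE is the grip in N (left out, the last holds). Time passes only in rows, so rows that repeat a pose let the fingers close. It gives the time, the measured TCP pose, the force and the opening at its end, in the units of the state.
- read_state(): the state, without advancing time (a new reading comes with each control period).
- cams.grab_frame(name): name is "scene" or "side" or "wrist"; returns a dict with "color" (384x512x3 uint8, blue, green, red), "intrinsics" (3x3 intrinsics, pixels), "R" (3x3) and "t" (3): a world point X has camera coordinates R X + t. Camera axes: x right, y down, z forward; pixel columns grow to the right and rows downward; lengths in mm; the calibration is good to about 2 mm. The wrist camera is an equidistant fisheye: a pixel r from the principal point sees the ray r / f radians off the axis. A picture is of the moment at which its call begins. There is no depth.
- order.hand_in(): hands the job in, once; it reports no verdict.
The state is a dict: "clock": time; "q": joint angles; "qvel": joint speeds; "joint_torque": joint torques, N m; "position": TCP position; "eef_rot": TCP orientation; "force": force on the tool from outside, world axes, zero at the start; "ft_torque": the same for the moment, N m; "gripper_width": opening from 0.0 (shut) to 1.0 (fully open).
Only numpy, scipy, OpenCV 4.12 (cv2) and the standard library are available. Lean on these libraries where they do the work, as an engineer would, in place of code of your own. Each camera call takes 0.05 s, during which the arm holds its last target. There are 200 camera calls.

## Task

The detector's platform stands on three fixed feet, but its fourth foot, the adjustable one with the brass lock ring, hangs just clear of the steel disc on the bench. Slacken the lock ring by its red handle, turn the screw clockwise by its tommy bar until you feel the foot come to bear on the disc and take its share of the weight, without jacking the platform up, then turn the lock ring clockwise until it is firmly hand-tight again and let go. Do not bump the detector, and leave the bottle, vials and tray where they are.

Things in the scene. Friction and masses are not known exactly. Their poses are not given: they have to be found in the camera images.
- platform: Aluminium instrument platform, fixed. Origin on the vertical axis of the adjustable foot, at bench level; x runs from there back along the outrigger ear to the plate, z up. Ear 48 mm wide, its top 32 mm above the bench, with a round boss 37 mm in diameter up to 56 mm. The plate starts 80 mm behind the axis. The other three feet are plain rubber.
- ring_handle (a point): Push point on the red sleeve of the lock ring's handle, 58 mm from the axis, 64 mm above the bench. Handle: level rod 10 mm thick, ending 77 mm from the axis; ring 46 mm in diameter, 56 to 72 mm high. Clockwise from above tightens. Starts tight; about 5 N here breaks it loose and 0.9 rad frees it. About 1 N moves it when slack; once it bites the push climbs; 7 to 12 N here is hand-tight.
- bar_end (a point): Push point on the yellow end of the tommy bar (other end black), 32 mm from the axis, 92 mm above the bench. Bar: 8 mm thick, 82 mm over its ends, through a 25 mm hub (82 to 102 mm high). Clockwise from above drives the foot down 0.48 mm per rad. About 1 to 2 N here turns it while the ring is slack and the foot is clear; when the foot bears the push climbs: 4 to 5 N here means some 25 N on the foot.
- adjuster: Adjusting screw: tommy bar, 20 mm stem and round rubber foot pad (36 mm in diameter) in one piece, turning about the vertical axis; origin on the axis, its x axis along the bar to the yellow end. The pad starts 0.2 to 1.6 mm clear of the disc (0.4 to 3.3 rad of turn), too little to measure. Once it bears the load grows some 60 to 80 N per rad. Its right share is 9 to 40 N. The tight ring holds it.
- foot_disc: Round steel disc, 60 mm in diameter, 4 mm thick, fixed on the bench under the adjustable foot; origin at the centre of its underside. Its height differs by some tenths of a mm from case to case.
- collet: Split collet hidden inside the boss; the lock ring closes it on the stem. Not to be handled. It grips the stem with about 20 to 30 N at the start; hand-tight is more than 20 N. Origin as the platform's.
- detector: White pesticide-residue detector, 280 x 400 mm and 120 mm high, sloping top with a blue-framed screen, fixed on the platform; origin at its front left lower corner, the one nearest the foot, 110 mm behind the foot's axis and 32 mm above the bench. Do not bump.
- wash_bottle: Squat white wash bottle, red cap and spout, 62 mm dia, 155 mm tall, loose; origin at the centre of its base. Leave alone.
- vial_blue: Small amber reagent vial with blue cap, 25 mm dia, 49 mm tall, loose; origin at the centre of its base. Leave alone.
- vial_yellow: Small amber reagent vial with yellow cap, 25 mm dia, 49 mm tall, loose; origin at the centre of its base. Leave alone.
- cap_tray: Clear tray 45 x 150 mm, 40 mm tall, with four blue tube caps, loose; origin at the centre of its base. Leave alone.
There are look-alikes about, which are no part of the job. There is more than one size of the foot_disc; the job needs the middle-sized.

How it is judged (in metres and radians):
On the way, in this order (a step that is already met when the one before it is completed fails the run):
1. the lock ring is slackened, so that the collet lets go of the stem, while the foot still hangs clear (contact force between collet and adjuster below 0.5 N and contact force between adjuster and foot_disc below 0.5 N), for 0.2 s.
2. with the ring still slack, the foot is screwed down until it bears on the disc with more than 9 N (contact force between adjuster and foot_disc above 9 N and contact force between collet and adjuster below 0.5 N), for 0.2 s.
3. the lock ring is tight again: the collet presses the stem with more than 20 N (contact force between collet and adjuster above 20 N), for 0.2 s.
At the end, for the whole second after the job is handed in: the foot bears on the disc with 9 to 40 N, the lock ring is hand-tight (collet on stem above 20 N), and both are let go (contact force between adjuster and foot_disc between 9 and 40 N and contact force between collet and adjuster above 20 N); the robot touches nothing.
It fails at once if the foot is driven down hard (over 60 N: the platform would be jacked off its other feet) (contact force between adjuster and foot_disc above 60 N).
It fails at once if the lock ring is overtightened (collet on stem over 150 N) (contact force between collet and adjuster above 150 N).
It fails at once if the detector is bumped with more than 3 N (contact force between any of the arm, the fingers and detector above 3 N).
It fails at once if a bottle, vial or the tray is moved more than 10 mm (distance of any of wash_bottle, vial_blue, vial_yellow, cap_tray from where it was at the start of the episode above 0.01 m).
It also fails if it takes over 67 s, if anything falls off the work surface, if the arm or the gripper's body presses on something with over 40 N, if the wrist force passes 120 N, or if a joint passes its speed limit or range.

## Working session

There is one attempt and no reset: what is moved stays moved. The work goes in short steps, Python scripts to look and compute and a shell command to move; the robot and the scene stay as the last step left them, time stands still between calls to the robot, and variables do not carry over. Pictures are saved under pics/ and viewed, about 8 in all and at most 12, crops included, and the job is handed in when it is done.

```bash
mkdir -p pics; ls; python3 - <<'E'
from station import read_state, cams
import cv2, numpy as np, pickle
s=read_state();print(s)
d={}
for n in("scene","side","wrist"):
    f=cams.grab_frame(n);d[n]=f;cv2.imwrite(f"pics/{n}0.png",f["color"]);print(n,f["intrinsics"].tolist(),f["R"].tolist(),f["t"].tolist())
pickle.dump(d,open("f0.pkl","wb"))
a=np.hstack([d["scene"]["color"],d["side"]["color"]]);cv2.imwrite("pics/both0.png",cv2.resize(np.vstack([d["scene"]["color"],d["side"]["color"]]),(400,600)))
E
```

```text
pics
{'clock': 0.0, 'q': array([ 1.13799309,  0.46838699, -0.01159975,  1.60360509,  0.00603315,
        1.0714143 , -0.05632342]), 'qvel': array([-0.00049027,  0.00186512, -0.00046567,  0.00027209,  0.00225482,
       -0.0009375 ,  0.00048876]), 'joint_torque': array([ 2.32521334e-04, -5.20576394e+01, -1.21901458e-02, -2.43750250e+01,
       -5.66007709e-02,  1.70887553e-02,  1.71627912e-04]), 'position': array([ 246.72284148, -600.76258812,  232.64164228]), 'eef_rot': array([-2.60882973e+00,  1.74877395e+00,  2.44828444e-03]), 'force': array([1.0424323 , 0.47799547, 0.26627267]), 'ft_torque': array([ 0.0202039 , -0.03291215,  0.01694345]), 'gripper_width': 0.9997712912466101}
scene [[349.160708535236, 0.0, 255.21407700528914], [0.0, 349.160708535236, 192.49872754933818], [0.0, 0.0, 1.0]] [[0.3352468908251364, 0.9420615393871531, -0.011383242050774683], [0.6475573530929194, -0.23918546163798785, -0.7235052103449672], [-0.684309138217057, 0.2351815701719208, -0.6902250592408963]] [-255.66688922413738, -284.3319838949578, 1194.184800156745]
side [[397.2135417263265, 0.0, 250.52537854103497], [0.0, 397.2135417263265, 183.8639765944906], [0.0, 0.0, 1.0]] [[-0.9757966671697064, -0.21802929640121116, -0.016854977047923412], [-0.15651421942405006, 0.7501514000795287, -0.6424765957424464], [0.15272250475477903, -0.6242884772839521, -0.7661199212081038]] [554.9845477209384, 85.21489956297444, 762.6177407926901]
wrist [[297.3186396354542, 0.0, 257.92811676270117], [0.0, 297.3186396354542, 189.3042273818804], [0.0, 0.0, 1.0]] [[0.37940036559176066, -0.9252321837277663, -0.0008768028228705025], [-0.889433677915116, -0.36498157191361, 0.27512939638261635], [-0.2548785890953395, -0.10360433561305281, -0.9614068059166994]] [-650.8553731826302, -30.461831306705847, 390.90804801723345]
```

View pics/scene0.png

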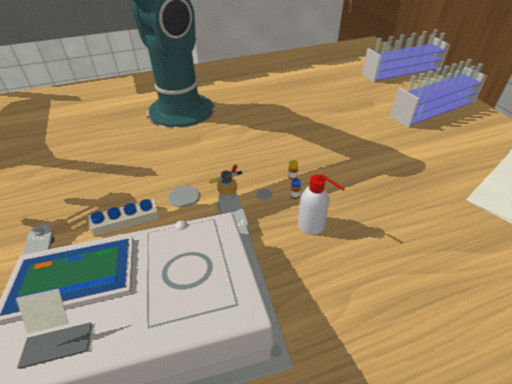

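View pics/side0.png

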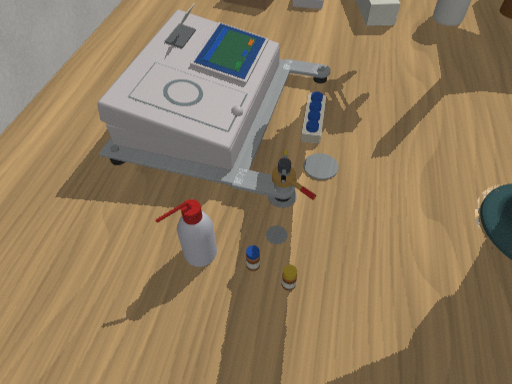

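The scene view shows the knob at about (228,185) and the red handle at (235,170). The side view shows the knob at (284,165) and the red handle at (308,192). The vials, bottle and tray are all nearby. I'll enlarge both.

```bash
python3 - <<'E'
import pickle,cv2,numpy as np
d=pickle.load(open("f0.pkl","rb"))
a=d["scene"]["color"][150:225,190:265];b=d["side"]["color"][145:220,250:325]
k=lambda i:cv2.resize(i,(400,400),interpolation=cv2.INTER_CUBIC)
cv2.imwrite("pics/crop0.png",np.hstack([k(a),k(b)]))
E
```

```text
(no output)
```

View pics/crop0.png

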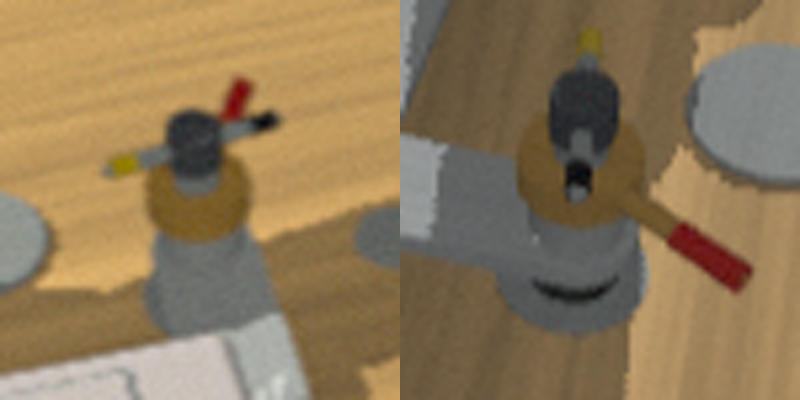

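```bash
cat >h.py <<'E'
import pickle,numpy as np
def ray(f,u,v):
    K,R,t=(np.array(f[k]) for k in("intrinsics","R","t"))
    return -R.T@t, R.T@np.linalg.solve(K,[u,v,1])
def atz(f,u,v,z):
    c,r=ray(f,u,v); return c+r*(z-c[2])/r[2]
E
python3 - <<'E'
from h import *
d=pickle.load(open("f0.pkl","rb"));S,D=d["scene"],d["side"]
np.set_printoptions(precision=1,suppress=True)
for n,a,b,z in[("hub",(226.6,172.9),(284.7,160.9),102),("yel",(211.2,180.9),(285.8,151.6),92),("blk",(242.1,172.5),(283.4,180.6),92),("red",(235.6,165.4),(314.7,197.5),64)]:
    print(n,atz(S,*a,z),atz(D,*b,z))
for n,a,z in[("yvial",(292,163),49),("bvial",(295,182),49),("bottle",(318,183),155),("disc1",(184,195),4),("disc2",(264,194),4)]:print(n,atz(S,*a,z))
for n,a,z in[("yvial",(290,271),49),("bvial",(253,252),49),("bottle",(192,212),155),("disc1",(321,166),4),("tray1",(316,98),40),("tray2",(313,130),40),("platcorner",(235,180),32),("det corner",(238,150),60)]:print(n,atz(D,*a,z))
E
```

```text
hub [494.6  27.7 102. ] [496.6  19.7 102. ]
yel [497.8 -10.   92. ] [499.7 -14.8  92. ]
blk [494.2  64.4  92. ] [491.9  59.8  92. ]
red [430.9  66.9  64. ] [430.8  64.9  64. ]
yvial [454.4 210.8  49. ]
bvial [523.9 187.9  49. ]
bottle [647.6 173.5 155. ]
disc1 [426.9 -71.5   4. ]
disc2 [493.5 119.4   4. ]
yvial [452.5 215.7  49. ]
bvial [520.3 193.3  49. ]
bottle [612.4 204.5 155. ]
disc1 [426.8 -73.3   4. ]
tray1 [ 463.2 -260.9   40. ]
tray2 [ 456.7 -145.4   40. ]
platcorner [594.6  27.3  32. ]
det corner [601.3 -30.8  60. ]
```

Axis is at about (495,24). The handle points along about 147° and the yellow end along about -87°. I'll move above the handle, turning the jaws to lie tangentially (tool x at 57°).

```bash
for i in 1; do python3 -m inch '[[0,0,7,12,33,0,40],[0,0,14,24,70,0,40],[0,0,21,36,105,0,40],[0,0,28,48,140,0,40],[0,0,35,60,175,0,40]]'; done; python3 -m inch '[[0,0,7,12,33,0,40],[0,0,14,24,70,0,40],[0,0,21,36,105,0,40],[0,0,28,48,140,0,40],[0,0,35,60,175,0,40]]'; python3 -m inch '[[0,0,7,12,33,0,40],[0,0,14,24,70,0,40],[0,0,21,36,105,0,40],[0,0,28,40,140,0,40],[0,0,35,40,160,0,40]]'
```

```text
clock: 0.57
position: [306.9, -424.0, 232.6]
eef_rot: [-3.017, 0.875, 0.003]
force: [1.1, 0.3, -0.6]
gripper_width: 0.66
clock: 0.98
position: [367.0, -247.2, 232.7]
eef_rot: [3.14, 0.082, -0.003]
force: [1.2, 0.4, -0.1]
gripper_width: 0.433
clock: 1.4
position: [407.5, -83.4, 232.8]
eef_rot: [2.965, 1.038, -0.001]
force: [0.3, 0.1, 0.4]
gripper_width: 0.435
```

```bash
python3 -m inch '[[0,0,7,10,35,0,40],[0,0,14,20,70,0,40],[0,0,18,30,105,0,40],[0,0,18,39,139,-20,40],[0,0,18,39,139,-40,40]]'; python3 - <<'E'
from station import read_state, cams
import cv2, pickle
f=cams.grab_frame("wrist");pickle.dump((f,read_state()),open("w1.pkl","wb"))
cv2.imwrite("pics/w1.png",f["color"])
E
```

```text
clock: 1.82
position: [448.6, 62.6, 193.9]
eef_rot: [-2.76, -1.501, -0.01]
force: [-0.2, -0.1, 0.2]
gripper_width: 0.432
```

View pics/w1.png

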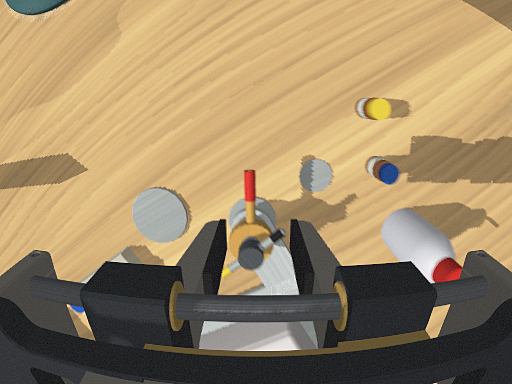

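The wrist view shows the red handle's tip at (249,171), sleeve base (250,201), hub centre (251,249), black end (281,235) and yellow end (224,272).

```bash
cat >>h.py <<'E'
def wz(f,u,v,z):
    K,R,t=(np.array(f[k]) for k in("intrinsics","R","t"))
    p=np.array([(u-K[0,2])/K[0,0],(v-K[1,2])/K[1,1]]);r=np.hypot(*p)
    d=R.T@np.r_[p/r*np.sin(r),np.cos(r)];c=-R.T@t
    return c+d*(z-c[2])/d[2]
E
python3 - <<'E'
from h import *
f,s=pickle.load(open("w1.pkl","rb"));np.set_printoptions(precision=1,suppress=True)
print(s["position"],-f["R"].T@f["t"])
P={n:wz(f,u,v,z) for n,u,v,z in[("tip",249,171,66),("base",250,201,66),("hub",251,249,102),("blk",281,235,95),("yel",224,272,95)]}
print(P)
for a in("hub",):
  for b in("tip","base","blk","yel"):
    d=P[b]-P[a];print(b,np.hypot(d[0],d[1]),np.degrees(np.arctan2(d[1],d[0])))
E
```

```text
[445.   58.8 189.5] [383.4 103.1 344.5]
{'tip': array([431.9,  63.1,  66. ]), 'base': array([457.7,  47.3,  66. ]), 'hub': array([487.3,  29.6, 102. ]), 'blk': array([493.3,  58.7,  95. ]), 'yel': array([497.6,  -9.1,  95. ])}
tip 64.75609594665728 148.83715897665172
base 34.43696476822281 149.19284881929383
blk 29.74153597627554 78.34106683007194
yel 40.09362740783351 -75.19817777901395
```

```bash
python3 -m inch '[[0,0,2,0,-4,-30,40],[0,0,2,0,-4,-60,40],[0,0,2,0,-4,-90,40],[0,0,2,0,-4,-110,40],[0,0,2,0,-4,-124,40]]'; python3 -m inch '[[0,0,0,0,0,0,16],[0,0,0,0,0,0,16],[0,0,0,0,0,0,16],[0,0,0,0,0,0,16],[0,0,0,0,0,0,16]]';python3 -m inch '[[0,0,0,0,0,0,14],[0,0,0,0,0,0,14],[0,0,0,0,0,0,14],[0,0,0,0,0,0,14]]' 10; python3 - <<'E'
from station import read_state, cams
import cv2, pickle
print(read_state()["ft_torque"])
f=cams.grab_frame("wrist");pickle.dump((f,read_state()),open("w2.pkl","wb"))
cv2.imwrite("pics/w2.png",f["color"])
E
```

```text
clock: 2.28
position: [443.7, 53.3, 63.6]
eef_rot: [-2.733, -1.542, 0.01]
force: [0.0, -0.1, 0.6]
gripper_width: 0.433
clock: 2.7
position: [444.6, 53.3, 64.7]
eef_rot: [-2.734, -1.542, 0.007]
force: [0.3, 1.2, 0.6]
gripper_width: 0.176
clock: 3.03
position: [445.3, 53.6, 65.2]
eef_rot: [-2.735, -1.542, 0.004]
force: [1.2, 0.8, 1.5]
gripper_width: 0.151
[ 0.30994696 -0.37934631 -0.04140839]
```

View pics/w2.png

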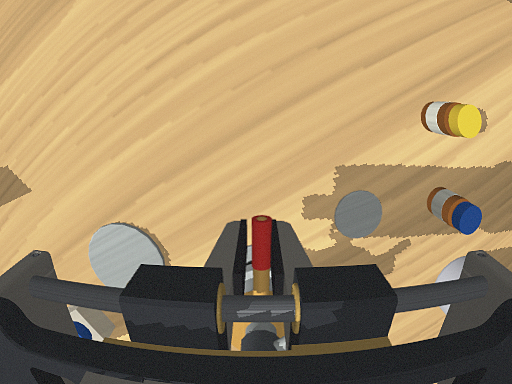

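```bash
python3 -m inch '[[0,0,7,-3.3,-6.3,0,14],[0,0,14,-5.7,-12.9,0,14],[0,0,21,-7.4,-19.8,0,14]]'; python3 -c "
from station import read_state as r
s=r();print(s['force'],s['ft_torque'],s['position'])"
```

```text
clock: 3.33
position: [438.1, 34.0, 65.3]
eef_rot: [-2.401, -2.024, 0.004]
force: [1.2, 1.3, 0.3]
gripper_width: 0.156
[1.2356508  1.29165086 0.34733116] [ 0.27544172 -0.42099299 -0.00551004] [438.12521663  33.98545466  65.27230216]
```

```bash
python3 -m inch '[[0,0,7,-0.8,-7,0,14],[0,0,14,-0.7,-14.1,0,14],[0,0,21,0.2,-21.1,0,14],[0,0,28,2,-28,0,14],[0,0,35,4.6,-34.6,0,14]]'; python3 -m inch '[[0,0,7,3.3,-6.2,0,14],[0,0,7,3.3,-6.2,0,14],[0,0,7,3.3,-6.2,0,14],[0,0,7,3.3,-6.2,0,14]]'
python3 -c "
from station import read_state as r
s=r();print(s['force'],s['ft_torque'],s['position'])"
```

```text
clock: 3.75
position: [442.3, -1.2, 65.1]
eef_rot: [-1.674, -2.657, 0.006]
force: [0.4, 0.4, 0.2]
gripper_width: 0.155
clock: 4.08
position: [445.1, -7.4, 65.0]
eef_rot: [-1.513, -2.752, 0.007]
force: [-0.8, 0.2, 0.2]
gripper_width: 0.154
[-0.82602394  0.24749886  0.23446256] [ 0.08272294 -0.16226789  0.02782302] [445.0729755   -7.38544526  64.95082549]
```

```bash
python3 -m inch '[[0,0,0,0,0,0,40],[0,0,0,0,0,0,40],[0,0,0,0,0,0,40],[0,0,0,0,0,30,40],[0,0,0,0,0,70,40]]';  python3 -m inch '[[0,0,-7,0,0,10,40],[0,0,-14,10,0,10,40],[0,0,-21,20,0,10,40],[0,0,-28,40,0,10,40],[0,0,-35,52,0,10,40]]'; python3 -m inch '[[0,0,-7,0,0,0,40],[0,0,-14,0,0,0,40],[0,0,-21,0,0,0,40],[0,0,-28,0,0,0,40],[0,0,-35,0,0,0,40]]'; python3 -m inch '[[0,0,-7,0,0,0,40],[0,0,-14,0,0,0,40],[0,0,-21,0,0,0,40],[0,0,-28,0,0,0,40],[0,0,-35,0,0,0,40]]';python3 -m inch '[[0,0,-7,0,0,0,40],[0,0,-13,0,0,0,40],[0,0,-13,0,0,0,40]]'; python3 - <<'E'
from station import read_state, cams
import cv2, pickle
print(read_state()["ft_torque"],read_state()["q"][6])
f=cams.grab_frame("wrist");pickle.dump((f,read_state()),open("w3.pkl","wb"))
cv2.imwrite("pics/w3.png",f["color"])
E
```

```text
clock: 4.5
position: [442.8, -6.9, 133.7]
eef_rot: [-1.508, -2.747, 0.009]
force: [1.5, -0.1, 0.3]
gripper_width: 0.436
clock: 4.92
position: [496.2, -6.9, 144.2]
eef_rot: [-2.272, -2.158, 0.004]
force: [-0.3, 0.4, -0.4]
gripper_width: 0.434
clock: 5.33
position: [496.1, -6.6, 144.2]
eef_rot: [-2.82, -1.367, -0.0]
force: [0.1, 0.5, 0.8]
gripper_width: 0.435
clock: 5.75
position: [495.9, -6.3, 144.3]
eef_rot: [-3.102, -0.446, -0.004]
force: [0.4, 0.9, -0.9]
gripper_width: 0.432
clock: 6.0
position: [495.8, -5.9, 144.5]
eef_rot: [-3.134, -0.088, -0.006]
force: [0.3, 0.4, -0.2]
gripper_width: 0.434
[-0.05263435 -0.0631968  -0.01673517] -0.21603594743688026
```

View pics/w3.png

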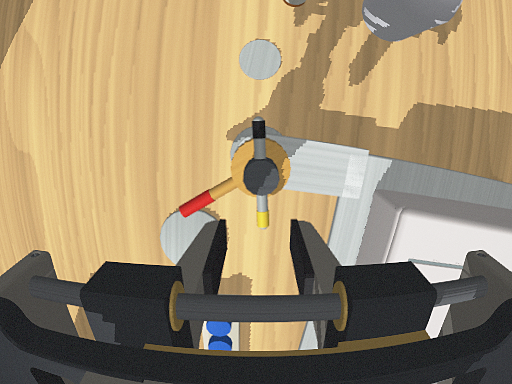

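The view shows the bar from black (258,119) to yellow (263,227) and the hub at (262,176). The handle, swung to the lower left, has its tip at (183,211).

```bash
python3 - <<'E'
from h import *
f,s=pickle.load(open("w3.pkl","rb"));np.set_printoptions(precision=1,suppress=True)
print(s["position"],-f["R"].T@f["t"])
for n,u,v,z in[("tip",183,212,65),("hub",262,176,102),("blk",258,119,93),("yel",263,227,93)]:print(n,wz(f,u,v,z))
E
```

```text
[495.8  -5.9 144.4] [491.7  69.3 295.9]
tip [434.3 -18.4  65. ]
hub [497.7  24.6 102. ]
blk [493.  62.  93.]
yel [501.  -15.9  93. ]
```

```bash
python3 -m inch '[[0,0,2,3,-1.5,-20,40],[0,0,2,3,-1.5,-40,40],[0,0,2,3,-1.5,-49,40],[0,0,2,3,-1.5,-49,40]]'; python3 -m inch '[[0,0,0,0,0,0,14],[0,0,0,0,0,0,14],[0,0,0,0,0,0,14],[0,0,0,0,0,0,14],[0,0,0,0,0,0,14]]'; python3 -m inch '[[0,0,0,0,0,0,13],[0,0,0,0,0,0,13],[0,0,0,0,0,0,13]]'; python3 -c "
from station import read_state as r
s=r();print(s['force'],s['ft_torque'],s['position'],s['q'][6])"
```

```text
clock: 6.38
position: [497.2, -7.3, 93.6]
eef_rot: [-3.13, -0.154, 0.001]
force: [0.3, -1.1, 0.5]
gripper_width: 0.436
clock: 6.8
position: [497.6, -7.3, 94.3]
eef_rot: [-3.131, -0.154, -0.001]
force: [0.3, -0.1, 0.0]
gripper_width: 0.154
clock: 7.05
position: [497.7, -7.3, 94.5]
eef_rot: [-3.131, -0.155, -0.001]
force: [0.0, -0.1, -0.5]
gripper_width: 0.137
[ 0.03203561 -0.1376891  -0.52442549] [-0.0070057  -0.05482628  0.01672391] [497.73671684  -7.32646656  94.45001371] -0.2287291095283365
```

```bash
cat >n.py <<'E'
import numpy as np,sys
from station import read_state
r,step,off=map(float,sys.argv[1:4]) # radius, deg per row, offset: arm angle = toolx angle + off
A=np.array([496,24.5]);s=read_state();p=s["position"];e=s["eef_rot"]
d=p[:2]-A;a=np.degrees(np.arctan2(d[1],d[0]));x=2*np.degrees(np.arctan2(e[1],e[0]))
F=s["force"][:2];t=np.array([-d[1],d[0]])/np.hypot(*d)
print("r %.1f pos ang %.1f tool ang %.1f  Fccw %.2f Frad %.2f Tz %.3f z %.1f q7 %.2f"%(np.hypot(*d),a%360,(x+off)%360,F@t,F@d/np.hypot(*d),s["ft_torque"][2],p[2],s["q"][6]))
a0=(x+off)%360
for k in range(1,6):
    b=np.radians(a0+k*step);g=A+r*np.array([np.cos(b),np.sin(b)])-p[:2];print(round(k*step,1),g.round(1))
E
python3 -m inch '[[0,0,-7,-3.9,0,0,13],[0,0,-14,-7.8,0.4,0,13],[0,0,-21,-11.6,1.3,0,13],[0,0,-21,-11.6,1.3,0,13]]'; python3 n.py 32 -7 -90
```

```text
clock: 7.38
position: [485.7, -5.9, 94.6]
eef_rot: [-3.106, 0.423, -0.003]
force: [-0.9, 0.2, -0.3]
gripper_width: 0.144
r 32.1 pos ang 251.2 tool ang 254.5  Fccw -0.92 Frad 0.15 Tz -0.053 z 94.6 q7 -0.55
-7.0 [-1.9  0.8]
-14.0 [-5.4  2.6]
-21.0 [-8.7  4.7]
-28.0 [-11.7   7.2]
-35.0 [-14.4  10.1]
```

```bash
python3 -m inch '[[0,0,-7,-3,0.8,0,13],[0,0,-14,-6.3,2.6,0,13],[0,0,-21,-9.5,4.7,0,13],[0,0,-21,-9.5,4.7,0,13],[0,0,-21,-9.5,4.7,0,13]]'; python3 n.py 32 -7 -90
```

```text
clock: 7.8
position: [476.2, -1.1, 94.6]
eef_rot: [-2.981, 0.973, -0.005]
force: [-0.1, -0.0, -0.8]
gripper_width: 0.142
r 32.3 pos ang 232.3 tool ang 233.9  Fccw -0.05 Frad 0.09 Tz -0.002 z 94.6 q7 -0.87
-7.0 [-2.1  2.2]
-14.0 [-4.8  5.1]
-21.0 [-7.1  8.2]
-28.0 [-9.  11.6]
-35.0 [-10.5  15.2]
```

```bash
python3 - <<'E'
from station import cams
import cv2
f=cams.grab_frame("wrist");cv2.imwrite("pics/w4.png",cv2.resize(f["color"][120:384,130:400],None,fx=2,fy=2))
E
```

```text
(no output)
```

View pics/w4.png

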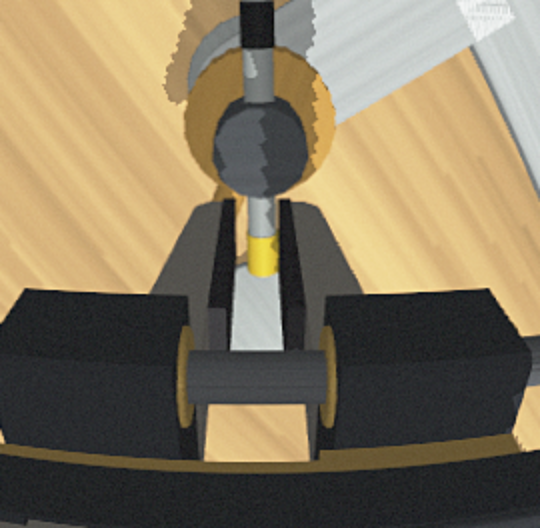

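The bar follows, lying in the fork against the trailing finger. Continuing.

```bash
python3 -m inch '[[0,0,-7,-2.5,2.3,0,13],[0,0,-14,-5.2,5.2,0,13],[0,0,-21,-7.5,8.3,0,13],[0,0,-21,-7.5,8.3,0,13],[0,0,-21,-7.5,8.3,0,13]]'; python3 n.py 32 -7 -90
```

```text
clock: 8.27
position: [468.8, 7.3, 94.5]
eef_rot: [-2.759, 1.493, -0.006]
force: [-0.7, -0.0, -0.5]
gripper_width: 0.142
r 32.2 pos ang 212.4 tool ang 213.2  Fccw -0.35 Frad 0.64 Tz 0.024 z 94.5 q7 -1.20
-7.0 [-1.6  3.1]
-14.0 [-3.1  6.7]
-21.0 [-4.1 10.5]
-28.0 [-4.7 14.4]
-35.0 [-4.8 18.3]
```

```bash
python3 -m inch '[[0,0,-7,-1.7,3.3,0,13],[0,0,-14,-3.2,6.8,0,13],[0,0,-21,-4.2,10.6,0,13]]'; python3 n.py 32 -7 -90
```

```text
clock: 8.52
position: [464.9, 17.1, 94.5]
eef_rot: [-2.44, 1.973, -0.008]
force: [0.3, -2.2, -1.4]
gripper_width: 0.14
r 32.0 pos ang 193.3 tool ang 192.1  Fccw 2.16 Frad 0.22 Tz 0.045 z 94.5 q7 -1.54
-7.0 [-0.7  4.6]
-14.0 [-0.8  8.5]
-21.0 [-0.5 12.4]
-28.0 [ 0.4 16.2]
-35.0 [ 1.7 19.9]
```

```bash
python3 -m inch '[[0,0,-5,-0.6,3,0,13],[0,0,-10,-0.7,5.8,0,13],[0,0,-14,-0.8,8.3,0,13]]'; python3 n.py 32 -5 -90
```

```text
clock: 8.77
position: [463.9, 24.9, 94.3]
eef_rot: [-2.183, 2.256, -0.008]
force: [-1.0, -0.8, 0.4]
gripper_width: 0.141
r 32.1 pos ang 179.3 tool ang 178.1  Fccw 0.82 Frad 0.97 Tz 0.072 z 94.3 q7 -1.77
-5.0 [0.3 3.5]
-10.0 [0.7 6.2]
-15.0 [1.4 8.9]
-20.0 [ 2.4 11.5]
-25.0 [ 3.5 14.1]
```

```bash
python3 -m inch '[[0,0,-5,0.2,3.0,0,13],[0,0,-10,0.7,5.8,0,13],[0,0,-15,1.4,8.5,0,13]]'; python3 n.py 32 -5 -90;python3 -m inch '[[0,0,0,0,0,0,13]]'; python3 n.py 32 -5 -90
```

```text
clock: 9.02
position: [465.1, 32.8, 94.1]
eef_rot: [-1.872, 2.523, -0.008]
force: [-0.5, -1.9, 0.9]
gripper_width: 0.138
r 32.0 pos ang 165.0 tool ang 163.2  Fccw 1.98 Frad 0.03 Tz 0.006 z 94.1 q7 -2.02
-5.0 [1.2 3.6]
-10.0 [2.4 6.1]
-15.0 [3.7 8.6]
-20.0 [ 5.3 10.9]
-25.0 [ 7.1 13. ]
clock: 9.1
position: [465.2, 33.0, 94.0]
eef_rot: [1.876, -2.52, 0.008]
force: [-0.4, 0.0, -0.6]
gripper_width: 0.14
r 32.0 pos ang 164.6 tool ang 163.3  Fccw 0.10 Frad 0.37 Tz 0.038 z 94.0 q7 -2.01
-5.0 [1.1 3.3]
-10.0 [2.2 5.9]
-15.0 [3.6 8.3]
-20.0 [ 5.2 10.6]
-25.0 [ 6.9 12.8]
```

```bash
python3 -m inch '[[0,0,-5,0.9,2.9,0.3,13],[0,0,-10,2.0,5.5,0.3,13],[0,0,-15,3.4,8.0,0.3,13]]'; python3 n.py 32 -5 -90
```

```text
clock: 9.35
position: [468.2, 40.4, 94.0]
eef_rot: [1.532, -2.74, 0.007]
force: [-0.6, -2.4, -0.3]
gripper_width: 0.142
r 32.0 pos ang 150.3 tool ang 148.4  Fccw 2.38 Frad -0.72 Tz 0.004 z 94.0 q7 -2.25
-5.0 [2.1 3.2]
-10.0 [3.8 5.4]
-15.0 [5.8 7.4]
-20.0 [7.9 9.2]
-25.0 [10.2 10.8]
```

```bash
python3 -m inch '[[0,0,0,0,0,0,13]]'; python3 n.py 32 -5 -90
```

```text
clock: 9.43
position: [468.4, 40.5, 93.8]
eef_rot: [1.537, -2.737, 0.007]
force: [-0.3, -0.2, 1.2]
gripper_width: 0.145
r 31.9 pos ang 149.9 tool ang 148.6  Fccw 0.36 Frad 0.16 Tz -0.017 z 93.8 q7 -2.25
-5.0 [1.8 3. ]
-10.0 [3.6 5.2]
-15.0 [5.5 7.2]
-20.0 [7.6 9. ]
-25.0 [ 9.9 10.7]
```

```bash
python3 -m inch '[[0,0,-5,1.6,2.6,0.5,13],[0,0,-10,3.4,4.9,0.5,13],[0,0,-15,5.3,7.0,0.5,13]]'; python3 n.py 32 -5 -90;  python3 -m inch '[[0,0,0,0,0,0,13]]'; python3 n.py 32 -5 -90
```

```text
clock: 9.68
position: [472.8, 46.4, 93.9]
eef_rot: [1.169, -2.91, 0.007]
force: [-1.8, -2.3, 1.0]
gripper_width: 0.143
r 31.9 pos ang 136.7 tool ang 133.8  Fccw 2.90 Frad -0.27 Tz 0.010 z 93.9 q7 -2.48
-5.0 [3.2 3.1]
-10.0 [5.4 4.7]
-15.0 [7.8 6.2]
-20.0 [10.3  7.4]
-25.0 [12.9  8.4]
clock: 9.77
position: [472.7, 46.1, 93.7]
eef_rot: [1.174, -2.907, 0.007]
force: [0.3, 0.7, -0.8]
gripper_width: 0.139
r 31.8 pos ang 137.1 tool ang 134.0  Fccw -0.74 Frad 0.24 Tz 0.024 z 93.7 q7 -2.48
-5.0 [3.1 3.2]
-10.0 [5.4 4.9]
-15.0 [7.8 6.4]
-20.0 [10.3  7.6]
-25.0 [12.9  8.6]
```

```bash
python3 -m inch '[[0,0,-5,2.3,2.4,0.5,13],[0,0,-10,4.6,4.3,0.5,13],[0,0,-15,7.0,6.0,0.5,13]]'; python3 n.py 32 -5 -90;  python3 -m inch '[[0,0,0,0,0,0,13]]'; python3 n.py 32 -5 -90
```

```text
clock: 10.02
position: [477.8, 50.3, 93.5]
eef_rot: [0.788, -3.029, 0.006]
force: [-3.8, -5.3, 1.8]
gripper_width: 0.138
r 31.6 pos ang 125.3 tool ang 119.2  Fccw 6.17 Frad -2.10 Tz 0.043 z 93.5 q7 -2.71
-5.0 [5.1 3.4]
-10.0 [7.7 4.4]
-15.0 [10.4  5.2]
-20.0 [13.1  5.8]
-25.0 [15.9  6.1]
clock: 10.1
position: [477.4, 49.7, 93.3]
eef_rot: [0.794, -3.026, 0.007]
force: [0.7, 0.3, -0.6]
gripper_width: 0.139
r 31.3 pos ang 126.5 tool ang 119.4  Fccw -0.76 Frad -0.22 Tz -0.049 z 93.3 q7 -2.70
-5.0 [5.4 3.9]
-10.0 [8. 5.]
-15.0 [10.7  5.8]
-20.0 [13.4  6.4]
-25.0 [16.2  6.7]
```

```bash
python3 -m inch '[[0,0,-1,0.6,0.5,0.4,13],[0,0,-1,0.9,0.7,0.4,13]]'; python3 n.py 32 -5 -90;  python3 -m inch '[[0,0,-1,0.6,0.5,0.4,13],[0,0,-1,0.9,0.7,0.4,13]]'; python3 n.py 32 -5 -90
```

```text
clock: 10.27
position: [477.9, 50.0, 93.5]
eef_rot: [0.773, -3.03, 0.006]
force: [-2.0, -1.7, -1.2]
gripper_width: 0.143
r 31.3 pos ang 125.3 tool ang 118.6  Fccw 2.61 Frad -0.27 Tz 0.024 z 93.5 q7 -2.71
-5.0 [5.2 3.8]
-10.0 [7.8 4.8]
-15.0 [10.5  5.6]
-20.0 [13.3  6.1]
-25.0 [16.   6.4]
clock: 10.43
position: [478.0, 50.1, 93.6]
eef_rot: [0.748, -3.034, 0.006]
force: [-2.8, -3.4, -1.3]
gripper_width: 0.139
r 31.3 pos ang 125.1 tool ang 117.7  Fccw 4.19 Frad -1.16 Tz 0.090 z 93.6 q7 -2.73
-5.0 [5.7 3.9]
-10.0 [8.3 4.9]
-15.0 [11.   5.6]
-20.0 [13.8  6.1]
-25.0 [16.5  6.3]
```

```bash
python3 -m inch '[[0,0,0,0.6,0.5,0.2,13],[0,0,0,0.8,0.6,0.2,13]]'; python3 n.py 32 -5 -90|head -1;  python3 -m inch '[[0,0,0,0.6,0.5,0,13]]'; python3 n.py 32 -5 -90|head -1
```

```text
clock: 10.6
position: [478.1, 50.2, 93.5]
eef_rot: [0.748, -3.032, 0.007]
force: [-3.7, -3.7, -0.9]
gripper_width: 0.138
r 31.3 pos ang 124.9 tool ang 117.7  Fccw 5.16 Frad -0.85 Tz 0.041 z 93.5 q7 -2.73
clock: 10.68
position: [478.0, 50.2, 93.4]
eef_rot: [0.748, -3.031, 0.007]
force: [-3.0, -4.4, 0.9]
gripper_width: 0.148
r 31.3 pos ang 125.0 tool ang 117.7  Fccw 5.00 Frad -1.93 Tz 0.059 z 93.4 q7 -2.73
```

Foot bears: about 5 N at the bar, which is roughly 25 N of load. I'll release and go to the handle with tool x at -57.6°, equivalent to the earlier fork pose.

```bash
python3 -m inch '[[0,0,0,-0.6,-0.5,0,40],[0,0,0,-0.6,-0.5,0,40],[0,0,0,-0.6,-0.5,0,40],[0,0,0,-0.6,-0.5,30,40],[0,0,0,-0.6,-0.5,55,40]]';python3 -m inch '[[0,0,7,-6,-10,0,40],[0,0,14,-12,-20,0,40],[0,0,21,-18,-30,0,40],[0,0,28,-24,-40,0,40],[0,0,35,-30,-50,0,40]]';python3 -m inch '[[0,0,7,0,-4,0,40],[0,0,14,0,-6,0,40],[0,0,21,0,-6,0,40],[0,0,28,0,-6,0,40],[0,0,35,0,-6,0,40]]';python3 -m inch '[[0,0,7,0,0,0,40],[0,0,14,0,0,0,40],[0,0,21,0,0,0,40],[0,0,25,0,0,0,40],[0,0,25,0,0,0,40]]'; python3 n.py 58 -7 -90 | head -1; python3 - <<'E'
from station import read_state, cams
import cv2, pickle
f=cams.grab_frame("wrist");pickle.dump((f,read_state()),open("w5.pkl","wb"))
cv2.imwrite("pics/w5.png",f["color"])
E
```

```text
clock: 11.1
position: [477.3, 50.1, 148.7]
eef_rot: [0.749, -3.03, 0.007]
force: [1.5, 0.5, -0.1]
gripper_width: 0.433
clock: 11.52
position: [448.0, 0.3, 149.3]
eef_rot: [1.637, -2.662, 0.018]
force: [1.0, -1.0, -0.1]
gripper_width: 0.436
clock: 11.93
position: [448.8, -5.2, 149.7]
eef_rot: [2.373, -2.043, 0.026]
force: [0.8, 0.3, 0.4]
gripper_width: 0.437
clock: 12.35
position: [449.5, -4.8, 150.1]
eef_rot: [2.765, -1.481, 0.031]
force: [-0.5, -0.2, -0.8]
gripper_width: 0.434
r 55.0 pos ang 212.2 tool ang 213.7  Fccw -0.16 Frad 0.53 Tz 0.024 z 150.1 q7 -1.10
```

View pics/w5.png

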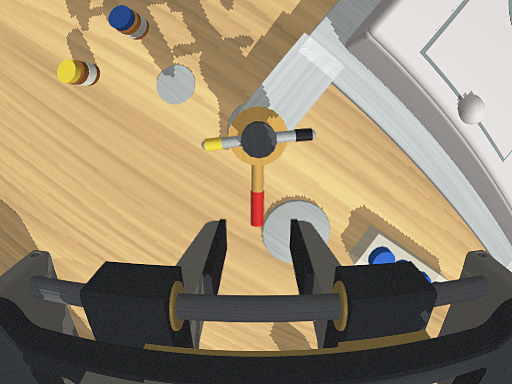

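The handle lies on the jaws' mid-plane (column 257, tip at row 225) and the yellow end is at (205,145). Lowering the fork onto the handle.

```bash
python3 -m inch '[[0,0,0,-2,-2.5,-25,40],[0,0,0,-2,-2.5,-50,40],[0,0,0,-2,-2.5,-75,40],[0,0,0,-2,-2.5,-85,40],[0,0,0,-2,-2.5,-85,20]]'; python3 -m inch '[[0,0,0,0,0,0,14],[0,0,0,0,0,0,14],[0,0,0,0,0,0,14],[0,0,0,0,0,0,14]]'; python3 n.py 58 -7 -90
```

```text
clock: 12.82
position: [446.1, -7.2, 63.3]
eef_rot: [2.759, -1.486, 0.025]
force: [0.1, 0.4, 0.0]
gripper_width: 0.381
clock: 13.15
position: [446.9, -7.1, 64.4]
eef_rot: [2.76, -1.487, 0.028]
force: [0.1, 0.4, 0.5]
gripper_width: 0.154
r 58.4 pos ang 212.8 tool ang 213.4  Fccw -0.26 Frad -0.34 Tz -0.041 z 64.4 q7 -1.12
-7.0 [-2.9  5.9]
-14.0 [-5.6 12.4]
-21.0 [-7.6 19.2]
-28.0 [-8.7 26.2]
-35.0 [-8.9 33.3]
```

```bash
python3 -m inch '[[0,0,-7,-2.9,5.9,0,14],[0,0,-14,-5.6,12.4,0,14],[0,0,-21,-7.6,19.2,0,14],[0,0,-28,-8.7,26.2,0,14],[0,0,-35,-8.9,33.3,0,14]]'; python3 n.py 58 -5 -90
```

```text
clock: 13.57
position: [438.3, 26.2, 65.2]
eef_rot: [2.175, -2.252, 0.025]
force: [-0.4, -0.4, -0.0]
gripper_width: 0.154
r 57.7 pos ang 178.3 tool ang 178.0  Fccw 0.45 Frad 0.41 Tz -0.004 z 65.2 q7 -1.71
-5.0 [0.1 5.3]
-10.0 [ 1.  10.3]
-15.0 [ 2.2 15.2]
-20.0 [ 3.9 20. ]
-25.0 [ 6.  24.6]
```

```bash
python3 -m inch '[[0,0,-5,0.1,5.3,0,14],[0,0,-10,1,10.3,0,14],[0,0,-15,2.2,15.2,0,14]]'; python3 n.py 58 -4 -90
```

```text
clock: 13.82
position: [440.7, 41.3, 65.9]
eef_rot: [1.856, -2.52, 0.024]
force: [-0.5, -2.9, 0.3]
gripper_width: 0.153
r 57.8 pos ang 163.1 tool ang 162.7  Fccw 2.94 Frad -0.37 Tz 0.038 z 65.9 q7 -1.96
-4.0 [1.2 4.2]
-8.0 [2.8 7.9]
-12.0 [ 4.7 11.5]
-16.0 [ 6.8 15. ]
-20.0 [ 9.1 18.3]
```

```bash
python3 -m inch '[[0,0,-3,0.9,3,-0.3,14],[0,0,-6,1.9,5.9,-0.5,14],[0,0,-6,1.9,5.9,-0.5,14]]'; python3 n.py 58 -2 -90
```

```text
clock: 14.07
position: [443.0, 47.4, 66.0]
eef_rot: [1.72, -2.615, 0.024]
force: [1.0, -0.5, -0.1]
gripper_width: 0.151
r 57.8 pos ang 156.7 tool ang 156.7  Fccw 0.02 Frad -1.11 Tz 0.038 z 66.0 q7 -2.05
-2.0 [0.6 2. ]
-4.0 [1.5 3.8]
-6.0 [2.5 5.5]
-8.0 [3.5 7.3]
-10.0 [4.6 9. ]
```

```bash
python3 -m inch '[[0,0,-2,0.7,2,-0.3,14],[0,0,-4,1.6,3.8,-0.5,14],[0,0,-6,2.6,5.5,-0.5,14]]'; python3 n.py 58 -2 -90
```

```text
clock: 14.32
position: [445.4, 52.0, 66.0]
eef_rot: [1.579, -2.701, 0.023]
force: [-1.4, -3.3, 1.2]
gripper_width: 0.152
r 57.6 pos ang 151.5 tool ang 150.6  Fccw 3.58 Frad -0.32 Tz -0.023 z 66.0 q7 -2.15
-2.0 [1.1 2.7]
-4.0 [2.2 4.4]
-6.0 [3.4 6.1]
-8.0 [4.6 7.7]
-10.0 [5.8 9.3]
```

```bash
python3 -m inch '[[0,0,-2,0.9,1.9,-0.3,14],[0,0,-4,2,3.6,-0.5,14],[0,0,-4,2.4,4.4,-0.5,14]]'; python3 n.py 58 -2 -90
```

```text
clock: 14.57
position: [447.5, 55.7, 65.9]
eef_rot: [1.483, -2.753, 0.023]
force: [-1.7, -3.4, 2.5]
gripper_width: 0.155
r 57.7 pos ang 147.3 tool ang 146.6  Fccw 3.76 Frad -0.35 Tz 0.041 z 65.9 q7 -2.21
-2.0 [1.2 2.4]
-4.0 [2.4 4. ]
-6.0 [3.7 5.6]
-8.0 [5.  7.2]
-10.0 [6.4 8.7]
```

```bash
python3 -m inch '[[0,0,-2,1.1,1.8,-0.3,14],[0,0,-4,2.3,3.4,-0.5,14],[0,0,-4,2.6,4.0,-0.5,14]]'; python3 n.py 58 -2 -90
```

```text
clock: 14.82
position: [449.8, 59.1, 65.6]
eef_rot: [1.386, -2.802, 0.022]
force: [-2.0, -3.7, 2.2]
gripper_width: 0.15
r 57.7 pos ang 143.2 tool ang 142.7  Fccw 4.12 Frad -0.61 Tz 0.069 z 65.6 q7 -2.27
-2.0 [1.3 2.2]
-4.0 [2.6 3.7]
-6.0 [4.  5.2]
-8.0 [5.4 6.7]
-10.0 [6.9 8.1]
```

```bash
python3 -m inch '[[0,0,-2,1.2,1.7,-0.1,14],[0,0,-4,2.5,3.3,-0.1,14],[0,0,-6,4.0,5.0,-0.1,14]]'; python3 n.py 58 -2 -90
```

```text
clock: 15.07
position: [453.4, 63.3, 65.7]
eef_rot: [1.238, -2.869, 0.021]
force: [-1.7, -4.3, 2.1]
gripper_width: 0.152
r 57.7 pos ang 137.7 tool ang 136.7  Fccw 4.27 Frad -1.65 Tz 0.025 z 65.7 q7 -2.36
-2.0 [1.8 2.4]
-4.0 [3.3 3.8]
-6.0 [4.8 5.2]
-8.0 [6.4 6.5]
-10.0 [8.  7.7]
```

```bash
python3 -m inch '[[0,0,-2,1.4,1.6,-0.1,14],[0,0,-4,2.9,3.1,-0.1,14],[0,0,-6,4.6,4.6,-0.1,14]]'; python3 n.py 58 -2 -90
```

```text
clock: 15.32
position: [457.1, 66.9, 65.6]
eef_rot: [1.085, -2.927, 0.02]
force: [-3.3, -3.4, 3.6]
gripper_width: 0.152
r 57.5 pos ang 132.5 tool ang 130.7  Fccw 4.69 Frad -0.30 Tz 0.010 z 65.6 q7 -2.45
-2.0 [2.6 2.8]
-4.0 [4.2 4.1]
-6.0 [5.9 5.3]
-8.0 [7.6 6.4]
-10.0 [9.3 7.4]
```

```bash
python3 -m inch '[[0,0,-2,1.6,1.5,0.2,14],[0,0,-4,3.2,2.9,0.2,14],[0,0,-6,5.0,4.2,0.2,14]]'; python3 n.py 58 -2 -90; python3 -m inch '[[0,0,-1,1.6,1.4,0.2,14],[0,0,-3,3.4,2.7,0.2,14],[0,0,-5,5.2,3.9,0.2,14]]'; python3 n.py 58 -2 -90
```

```text
clock: 15.57
position: [460.9, 70.0, 65.7]
eef_rot: [0.93, -2.977, 0.019]
force: [-3.7, -5.6, 2.6]
gripper_width: 0.153
r 57.4 pos ang 127.6 tool ang 124.7  Fccw 6.31 Frad -2.21 Tz 0.041 z 65.7 q7 -2.53
-2.0 [3.8 3.3]
-4.0 [5.5 4.4]
-6.0 [7.2 5.4]
-8.0 [9.  6.3]
-10.0 [10.9  7.2]
clock: 15.82
position: [464.5, 72.5, 65.7]
eef_rot: [0.799, -3.011, 0.018]
force: [-4.1, -5.8, 2.5]
gripper_width: 0.154
r 57.4 pos ang 123.2 tool ang 119.7  Fccw 6.66 Frad -2.62 Tz 0.103 z 65.7 q7 -2.61
-2.0 [4.5 3.3]
-4.0 [6.3 4.2]
-6.0 [8.1 5.1]
-8.0 [10.   5.8]
-10.0 [11.9  6.6]
```

```bash
python3 -m inch '[[0,0,0,1.8,1.3,0.2,14],[0,0,-1,3.7,2.4,0.2,14],[0,0,-2,5.7,3.6,0.2,14]]'; python3 n.py 58 -2 -90|head -1; python3 -m inch '[[0,0,-1,2,1.2,0.2,14],[0,0,-3,4,2.2,0.2,14],[0,0,-4,5.6,3.0,0.2,14]]'; python3 n.py 58 -2 -90
```

```text
clock: 16.07
position: [468.3, 75.0, 65.6]
eef_rot: [0.747, -3.019, 0.017]
force: [-5.4, -5.2, 3.7]
gripper_width: 0.15
r 57.6 pos ang 118.7 tool ang 117.8  Fccw 7.27 Frad -1.94 Tz 0.059 z 65.6 q7 -2.64
clock: 16.32
position: [471.9, 76.9, 65.6]
eef_rot: [0.641, -3.039, 0.015]
force: [-6.3, -6.3, 5.4]
gripper_width: 0.153
r 57.7 pos ang 114.7 tool ang 113.8  Fccw 8.35 Frad -3.14 Tz 0.123 z 65.6 q7 -2.69
-2.0 [2.5 1.4]
-4.0 [4.4 2.1]
-6.0 [6.3 2.8]
-8.0 [8.3 3.4]
-10.0 [10.2  3.9]
```

```bash
python3 -m inch '[[0,0,-1,2,1.0,0,14],[0,0,-2,4,1.8,0,14],[0,0,-3,5.6,2.4,0,14]]'; python3 n.py 58 -2 -90|head -1; python3 -m inch '[[0,0,0,1,0.4,0,14],[0,0,0,1,0.4,0,14]]'; python3 n.py 58 -2 -90|head -1
```

```text
clock: 16.57
position: [475.0, 78.3, 65.3]
eef_rot: [0.562, -3.048, 0.013]
force: [-5.5, -3.4, 5.3]
gripper_width: 0.155
r 57.8 pos ang 111.4 tool ang 110.9  Fccw 6.38 Frad -1.20 Tz 0.088 z 65.3 q7 -2.73
clock: 16.73
position: [475.0, 78.5, 65.1]
eef_rot: [0.564, -3.046, 0.013]
force: [-4.6, -3.4, 2.1]
gripper_width: 0.152
r 58.0 pos ang 111.3 tool ang 111.0  Fccw 5.52 Frad -1.51 Tz 0.086 z 65.1 q7 -2.73
```

```bash
python3 -m inch '[[0,0,0,2,0.8,0,14],[0,0,-1,4,1.5,0,14],[0,0,-2,5.5,2,0,14]]'; python3 n.py 58 -2 -90|head -1; python3 -m inch '[[0,0,0,2,0.7,0,14],[0,0,0,3,1,0,14]]'; python3 n.py 58 -2 -90|head -1
```

```text
clock: 16.98
position: [478.4, 79.8, 64.8]
eef_rot: [0.511, -3.05, 0.012]
force: [-7.3, -5.4, 4.9]
gripper_width: 0.154
r 58.1 pos ang 107.7 tool ang 109.0  Fccw 8.56 Frad -2.89 Tz 0.086 z 64.8 q7 -2.76
clock: 17.15
position: [479.0, 80.2, 64.4]
eef_rot: [0.513, -3.045, 0.011]
force: [-8.2, -4.0, 4.0]
gripper_width: 0.151
r 58.2 pos ang 107.0 tool ang 109.1  Fccw 8.99 Frad -1.41 Tz 0.100 z 64.4 q7 -2.76
```

Hand-tight at about 9 N. Backing off, opening and lifting.

```bash
python3 -m inch '[[0,0,0,-1.9,-0.6,0,40],[0,0,0,-1.9,-0.6,0,40],[0,0,0,-1.9,-0.6,0,40],[0,0,0,-1.9,-0.6,30,40],[0,0,0,-1.9,-0.6,60,40]]';python3 -m inch '[[0,0,0,-10,0,30,40],[0,0,0,-30,0,60,40],[0,0,0,-50,0,90,40],[0,0,0,-50,0,90,40]]'; python3 - <<'E'
from station import read_state, cams
import cv2, pickle, numpy as np
f=cams.grab_frame("wrist");pickle.dump((f,read_state()),open("w6.pkl","wb"))
g=cams.grab_frame("side")["color"]
cv2.imwrite("pics/w6.png",np.hstack([cv2.resize(f["color"],(400,300)),cv2.resize(g[100:300,180:380],(300,300))]))
E
```

```text
clock: 17.57
position: [476.7, 79.8, 124.2]
eef_rot: [0.513, -3.043, 0.012]
force: [1.7, 1.3, 0.6]
gripper_width: 0.437
clock: 17.9
position: [427.2, 81.1, 217.3]
eef_rot: [0.517, -3.047, 0.006]
force: [0.3, -0.1, -0.0]
gripper_width: 0.435
```

View pics/w6.png

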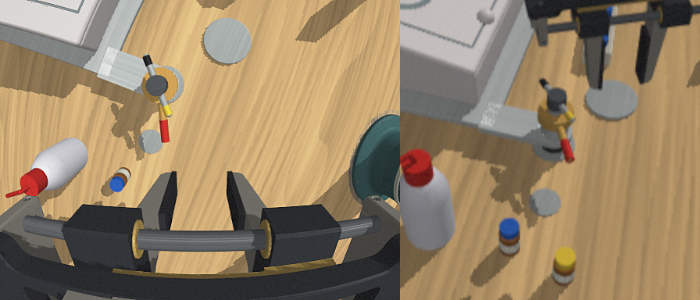

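Gripper is clear. In this view the bar runs from black (148,58) to yellow (169,115) and the handle tip is at (166,141). I'll check whether the screw turned during tightening.

```bash
python3 - <<'E'
from h import *
for n,k,b in[("w5.pkl",(315,134),(203,145)),("w6.pkl",(148*1.28,58*1.28),(169*1.28,115*1.28))]:
    f,s=pickle.load(open(n,"rb"));B=wz(f,*k,93);Y=wz(f,*b,93);d=Y-B
    print(B.round(1),Y.round(1),np.degrees(np.arctan2(d[1],d[0])))
E
```

```text
[522.5  -8.2  93. ] [472.   53.7  93. ] 129.18122648553495
[516.9  -4.2  93. ] [471.8  52.9  93. ] 128.2907698718337
```

The bar angle is unchanged (129° before, 128° after), so the load still holds. Handing in.

```bash
python3 -c "
from station import order,read_state
print(read_state()['force']); print(order.hand_in())"
```

```text
[ 0.19245738 -0.11665952 -0.03505593]
the job is handed in; nothing more can be done
None
```

The job is done and handed in at about 18 s on the robot's clock; no verdict was reported.

- **Slackening:** I turned the lock ring's handle about 63° (1.1 rad) counter-clockwise to free it.
- **Screw:** I turned the tommy bar about 146° (2.5 rad) clockwise. The push rose from about 2–3 N to about 5 N and the bar stalled, which by your figures is roughly 25 N on the foot.
- **Tightening:** I turned the ring clockwise until the push was about 9 N and then let go. The handle ended about 40° past where it started, so further round than its original tight position.

**Last checks:**
- The bar stood at 129° before tightening and 128° after, within measuring error, so the screw did not turn with the ring.
- The final picture shows the gripper clear of everything. The bottle and the vials look undisturbed. I did not measure their positions again, and the tray is mostly hidden in that picture.
- The wrist force read near zero at hand-in.

Force readings were noisy by about 1 N. One push near the end of tightening dipped to 5.5–6.4 N before the next ones reached 8.6–9.0 N. I had no direct reading of the foot load or the collet's grip; both are inferred from the pushes.

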